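# Fetch the sauce cup from behind the condiments

### The arm

A 6-joint arm with a two-finger parallel gripper is mounted at the origin on a cart in front of the work surface, level with it; the furniture and walls round the work are solid. World frame = base frame: x ahead of the robot, y to its left, z up, the work surface at z = 0. Lengths are in m, angles in rad, forces in N, time in s.
With the tool pointing down it reaches from about 0.25 to 0.725 m from the base axis. Payload 4 kg.
Tool frame: the origin (TCP) lies on the centre line of the jaws, within the pads' length; the fingertips stand 22 mm ahead of it and the grasp point (between the pads) lies 3 mm ahead of it; z points along the fingers, y is the line along which they close (so a half turn about z gives the same grasp; the last joint's range is limited). The gripper opens to 85 mm and grips with 20 to 120 N. Pads are 22 mm wide; open, the fingers measure 114 mm over their backs; the gripper's body (76 mm by 85 mm) begins 54 mm behind the grasp point. The pads swing forward as they close: fully open they stand 13 mm farther back than shut.
Start: joints at [1.275, 0.241, 0.005, 1.335, 0, 1.571], TCP at [0.146, 0.478, 0.253] pointing down, gripper open.
Joint ranges: [-2.72, 2.72], [-1.05, 1.87], [-1.09, 1.28], [-1.99, 2.15], [-1.42, 1.44], [-3.14, 3.14]. Speed limits (rad/s): [2.79, 2.79, 3.14, 3.14, 3.14, 3.14].

### API

Orientations are given as a unit quaternion [x, y, z, w].
In Python, from workcell import bot gives the robot as it stands.
- The arm moves only by the shell command python3 -m inch 'ROWS'. ROWS is JSON, one flat list of numbers, 7 for each row, row after row: the shift along the world's x, y, z in mm, then the turn, a rotation vector about the world's x, y, z in rad, then the opening in per cent of the stroke, from 0 (shut) to 100 (fully open). A call has 1 to 8 rows; each row is the pose to reach, as a shift and turn from the pose commanded when the call began; what a row does not reach only later rows make up. A row lasts 1/12 s, in which the tool goes at most 41.7 mm and 7.16 degrees, less where a joint would pass 70% of its speed; a pose out of reach is approached as far as the arm can. A call with a gripper value outside its range is refused whole. The fingers move at their own pace and stop on an object; the grip force is fixed at half the most. Time passes only in rows, so rows that repeat a pose let the fingers close. It gives the time, the measured TCP pose, the force, the opening and the grip force at its end, in the units of the state.
- bot.get_obs(): the state, without advancing time (a new reading comes with each control period).
- bot.camera(name): name is "scene" or "top" or "wrist"; returns the picture (480x640x3 uint8, blue, green, red); there is no depth.
- bot.camera_info(name): a dict with "intrinsics" (3x3 intrinsics, pixels), "camera_from_world" (4x4, takes a point from world to camera coordinates); the wrist camera has in their place "hand_eye" (4x4, takes a point from camera to tool coordinates, whose origin is the TCP and whose axes are the flange's). Camera axes: x right, y down, z forward; pixel columns grow to the right and rows downward; lengths in m; the calibration is good to about 2 mm. A picture is of the moment at which its call begins: read the wrist's pose just before it. camera_info takes no time and is no camera call.
- bot.job_done(): hands the job in; it is judged then, once.
Trained networks look in the newest picture that a camera, given by its name, has taken for a name from the list of things; names that differ only in an ending like _2 or _b are one class to them, and where a whole thing is asked for, a point or a joint stands for the part that bears it (a point fixed in the world has none). Each returns a list of dicts, best first, with "confidence" (0 to 1); they miss things now and then, are a little off and sometimes report something else, mostly with a low value. They report only what shows in the picture. A call takes as long as a camera call. They do not tell look-alikes from the thing itself.
- bot.silhouettes(camera, target): "mask" (480x640 bool, what is visible of it) and "uv" ([column, row] in pixels, amid what is visible of it).
- bot.spot_point(camera, target): "uv" ([column, row] in pixels: a listed point, or the origin of a listed thing).
The state is a dict: "clock": time; "joint_pos": joint angles; "joint_vel": joint speeds; "tau": joint torques, N m; "eef_pos": TCP position; "tool_rot": TCP orientation; "ft_force": force on the tool from outside, world axes, zero at the start; "ft_torque": the same for the moment, N m; "grip_width": finger opening in m; "grasp_force": force on a finger pad.
Only numpy, scipy, OpenCV 4.12 (cv2) and the standard library are available. Lean on these libraries where they do the work, as an engineer would, in place of code of your own. Each camera call takes 0.05 s, during which the arm holds its last target. There are 200 camera calls.

### The job

The grey sauce cup stands hemmed in behind three condiments on the round wooden stand: first move all three (the herb jar, the salt shaker and the red bottle) over to stand together in the shallow blue pan, and only then put the cup in the middle of the round plate of the portion scale. With the cup left there, put each condiment back upright exactly where it stood on the stand at the start. Keep everything upright while you carry it and leave the other things on the table alone.

Things in the scene. Friction and masses are not known exactly. Their poses are not given: they have to be found in the camera images.
- stand: fixed round wooden stand, 190 mm across, top 12 mm above the table. Origin: centre of its underside; z up; +x points to the low wire rail at its back edge (86 mm out, top 53 mm above the table). The cup stands at the centre, the condiments (which is where varies) 64 mm from it at 105, 180 and 255 degrees counter-clockwise from +x, to about 3 mm; pale discs mark the seats
- sauce_cup: small grey round open sauce cup, 66 mm across the rim, 50 mm across the foot, 36 mm high, 30 g, walls tapered, rigid. Origin: centre of its underside; z up
- herb_jar: round clear jar with a green label and a dark lid, 44 mm across, 105 mm high, about 110 g. Origin: centre of its underside; z up. Can be gripped at 72 mm above its underside
- salt_shaker: round clear shaker with a grey cap, 44 mm across up to 66 mm, above it the cap, 34 mm across; 90 mm high, about 100 g. Origin: centre of its underside; z up. Can be gripped at 60 mm above its underside
- red_bottle: round red sauce jar with a white cap, 40 mm across, 95 mm high, about 120 g; straight up to 62 mm. Origin: centre of its underside; z up. Can be gripped at 62 mm above its underside
- pan: fixed shallow round blue pan, the side area: 170 mm across the rim, 9 mm high, flat inner floor 150 mm across and 4 mm above the table. Origin: centre of its underside; z up. Three condiments fit in a triangle, each 45 mm from the centre
- scale_plate (a point): centre of the top of the round steel plate (92 mm across) of the black portion scale; fixed, does not give; this point is 29 mm above the table. Scale body 135 x 116 x 22 mm; x points away from its small display, z up
- tape_roll: bystander, to be left alone: roll of beige tape lying flat, 104 mm across, 25 mm high. Origin: centre of its underside
- kitchen_timer: bystander, to be left alone: white round timer with a red bar grip, 66 mm across, 42 mm high. Origin: centre of its underside
- tuna_tin: bystander, to be left alone: round food tin, 86 mm across, 40 mm high. Origin: centre of its underside
Mind the look-alikes: they are no part of the job. What is shaped like the sauce_cup but orange is not meant.

How it is judged:
On the way, in this order (a step that is already met when the one before it is completed fails the run):
1. all three condiments stand upright in the blue pan, at rest (horizontal distance between each of herb_jar, salt_shaker, red_bottle and pan below 0.066 m and height (world z) of each of herb_jar, salt_shaker, red_bottle below 0.012 m and angle between each of herb_jar, salt_shaker, red_bottle's own z axis and vertical below 0.17 rad and linear speed of each of herb_jar, salt_shaker, red_bottle below 0.03 m/s), for 0.2 s.
2. the sauce cup stands on the scale's plate while all three condiments still stand in the pan (all of step 1 and horizontal distance between sauce_cup and scale_plate below 0.015 m and z of sauce_cup in the frame of scale_plate below 0.006 m and angle between sauce_cup's own z axis and vertical below 0.17 rad and linear speed of sauce_cup below 0.03 m/s), for 0.2 s.
3. all three condiments stand again where they stood at the start, the cup still on the scale (distance of each of herb_jar, salt_shaker, red_bottle from where it was at the start of the episode below 0.015 m and angle between each of herb_jar, salt_shaker, red_bottle, sauce_cup's own z axis and vertical below 0.17 rad and linear speed of each of herb_jar, salt_shaker, red_bottle, sauce_cup below 0.03 m/s and horizontal distance between sauce_cup and scale_plate below 0.015 m and z of sauce_cup in the frame of scale_plate below 0.006 m), for 0.2 s.
At the end, for the whole second after the job is handed in: The cup stands upright at rest on the scale's plate, its centre within 15 mm of the plate's centre, and each of the three condiments stands upright at rest within 15 mm of its own starting place on the stand (all of step 3); the robot touches nothing.
It fails at once if the cup or a condiment is tipped over by more than about 35 degrees (angle between any of herb_jar, salt_shaker, red_bottle, sauce_cup's own z axis and vertical above 0.6 rad).
It fails at once if the tape roll, the kitchen timer or the tin is pushed more than 30 mm (distance of any of tape_roll, kitchen_timer, tuna_tin from where it was at the start of the episode above 0.03 m).
It also fails if it takes over 134 s, if anything falls off the work surface, if the arm or the gripper's body presses on something with over 40 N, if the wrist force passes 120 N, or if a joint passes its speed limit or range.

## Working session

There is one attempt and no reset: what is moved stays moved. The work goes in short steps, Python scripts to look and compute and a shell command to move; the robot and the scene stay as the last step left them, time stands still between calls to the robot, and variables do not carry over. Pictures are saved under pics/ and viewed, at most 14 in all, crops included, and the job is handed in when it is done.

```bash
mkdir -p pics; ls
cat > h.py <<'E'
import numpy as np, cv2
from workcell import bot
from scipy.spatial.transform import Rotation as R
def cam(n):
    i=bot.camera_info(n); K=np.array(i["intrinsics"])
    if n=="wrist":
        o=bot.get_obs(); T=np.eye(4); T[:3,:3]=R.from_quat(o["tool_rot"]).as_matrix(); T[:3,3]=o["eef_pos"]
        return K, T@np.array(i["hand_eye"])
    return K, np.linalg.inv(np.array(i["camera_from_world"]))
def ray(K,W,uv,z):
    d=W[:3,:3]@np.linalg.solve(K,[uv[0],uv[1],1]); return (W[:3,3]+d*(z-W[2,3])/d[2])
def proj(K,W,p):
    c=np.linalg.inv(W)@np.append(p,1); q=K@c[:3]; return q[:2]/q[2]
E
python3 - <<'E'
from h import *
o=bot.get_obs();print(o["clock"],o["eef_pos"],o["tool_rot"],o["grip_width"])
for n in("top","scene"):
    K,W=cam(n);print(n,W[:3,3].round(3))
    cv2.imwrite(f"pics/{n}0.png",bot.camera(n))
    for t in["stand","sauce_cup","herb_jar","salt_shaker","red_bottle","pan","scale_plate","tape_roll","kitchen_timer","tuna_tin"]:
        z={"stand":0,"sauce_cup":.012,"scale_plate":.029,"herb_jar":.012,"salt_shaker":.012,"red_bottle":.012}.get(t,0)
        for r in bot.spot_point(n,t)[:3]: print(t,round(r["confidence"],2),np.round(r["uv"]),ray(K,W,r["uv"],z).round(4))
E
```

```text
pics
0.0 [0.14557916 0.47771406 0.25240699] [ 1.47379924e-01  9.89079390e-01 -1.04374326e-03 -1.69249213e-04] 0.08526639922979495
top [0.26  0.166 1.195]
stand 0.55 [407. 160.] [0.6438 0.0085 0.    ]
sauce_cup 0.67 [496. 186.] [ 0.5756 -0.1858  0.012 ]
sauce_cup 0.6 [409. 156.] [0.6487 0.0064 0.012 ]
herb_jar 0.59 [432. 180.] [ 0.59   -0.0432  0.012 ]
salt_shaker 0.8 [400. 185.] [0.5799 0.0292 0.012 ]
red_bottle 0.91 [381. 155.] [0.6524 0.0687 0.012 ]
red_bottle 0.51 [410. 160.] [0.6394 0.0049 0.012 ]
pan 0.82 [352. 236.] [0.4683 0.1395 0.    ]
scale_plate 0.74 [247. 199.] [0.5495 0.3727 0.029 ]
tape_roll 0.86 [308. 147.] [0.6785 0.2382 0.    ]
kitchen_timer 0.9 [178. 277.] [0.3796 0.5269 0.    ]
kitchen_timer 0.26 [409. 161.] [0.6396 0.0046 0.    ]
tuna_tin 0.64 [226. 314.] [0.2974 0.4178 0.    ]
scene [-0.718 -0.55   0.79 ]
stand 0.66 [400. 251.] [0.6455 0.0057 0.    ]
sauce_cup 0.78 [456. 283.] [ 0.5395 -0.1871  0.012 ]
herb_jar 0.88 [410. 260.] [ 0.5928 -0.0443  0.012 ]
salt_shaker 0.56 [378. 254.] [0.579  0.0402 0.012 ]
red_bottle 0.53 [379. 240.] [0.6539 0.0727 0.012 ]
pan 0.69 [320. 265.] [0.4704 0.1542 0.    ]
scale_plate 0.96 [266. 225.] [0.5501 0.3774 0.029 ]
tape_roll 0.87 [333. 229.] [0.6694 0.2277 0.    ]
```

View pics/top0.png

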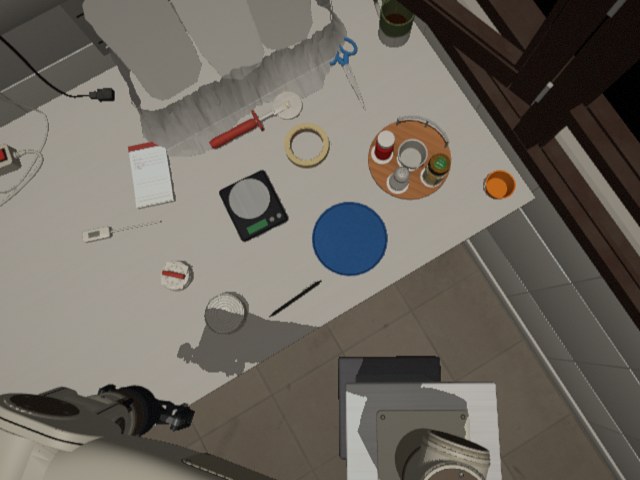

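View pics/scene0.png

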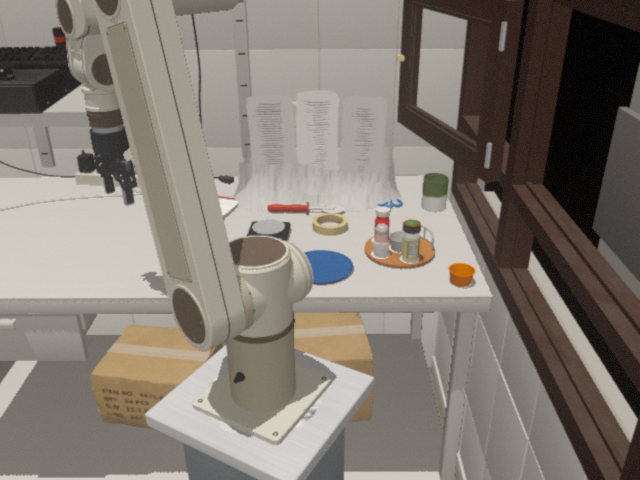

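The top view shows the grey cup at (411,155) on the stand, with red at (384,147), salt at (400,180) and herb at (437,167). The orange look-alike is at (499,185), the pan at (350,238) and the scale plate at (249,198). The scene view agrees. One gripper yaw near the current 73° suits every grasp, so I'm moving to the middle for a wrist look.

```bash
python3 -m inch '[40,-40,10,0,0,0,100,80,-75,20,0,0,0,100,110,-105,30,0,0,0,100,140,-135,40,0,0,0,100,170,-160,50,0,0,0,100,200,-190,60,0,0,0,100,230,-215,65,0,0,0,100,250,-230,70,0,0,0,100]'
python3 -m inch '[0,0,0,0,0,0,100,0,0,0,0,0,0,100]'
python3 - <<'E'
from h import *
print(np.array(bot.camera_info("wrist")["hand_eye"]).round(3))
K,W=cam("wrist");cv2.imwrite("pics/w1.png",bot.camera("wrist"));print(bot.get_obs()["eef_pos"])
for t,z in[("pan",0),("scale_plate",.029),("stand",0)]:
    for r in bot.spot_point("wrist",t)[:2]: print(t,round(r["confidence"],2),np.round(r["uv"]),ray(K,W,r["uv"],z).round(4))
E
```

```text
clock: 1.77
eef_pos: [0.3863, 0.2552, 0.3216]
tool_rot: [0.147, 0.989, 0.0, 0.0]
ft_force: [0.6, 1.2, 0.2]
grip_width: 0.0854
grasp_force: 0.0
clock: 1.93
eef_pos: [0.3869, 0.2554, 0.3211]
tool_rot: [0.15, 0.989, 0.0, 0.0]
ft_force: [0.5, -0.4, 0.2]
grip_width: 0.0851
grasp_force: 0.0
[[-0.    -0.966 -0.26   0.066]
 [ 1.    -0.    -0.     0.   ]
 [-0.    -0.26   0.966 -0.12 ]
 [ 0.     0.     0.     1.   ]]
[0.38564929 0.25633935 0.32066516]
pan 0.81 [255. 290.] [0.4644 0.149  0.    ]
pan 0.34 [379. 415.] [0.675  0.2431 0.    ]
scale_plate 0.71 [460. 311.] [0.5476 0.3683 0.029 ]
stand 0.83 [198. 441.] [0.6431 0.0044 0.    ]
```

View picture.

View pics/w1.png

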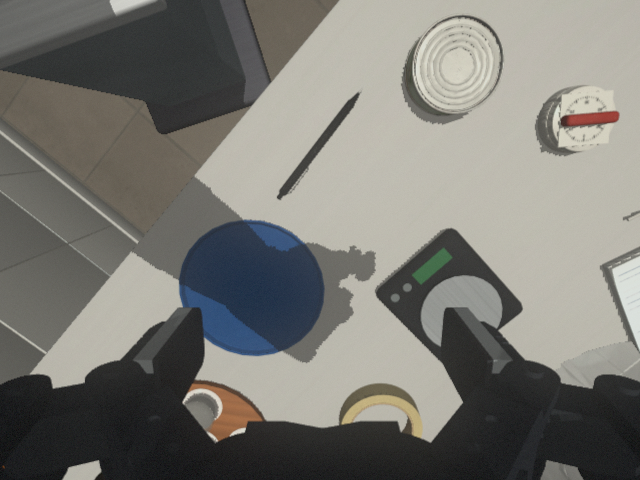

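```bash
python3 -m inch '[30,-25,0,0,0,0,100,60,-50,0,0,0,0,100,90,-80,0,0,0,0,100,110,-105,0,0,0,0,100,130,-135,0,0,0,0,100,150,-165,0,0,0,0,100,170,-195,0,0,0,0,100,170,-195,0,0,0,0,100]'
python3 - <<'E'
from h import *
o=[bot.get_obs()["eef_pos"]]
K,W=cam("wrist");im=bot.camera("wrist");cv2.imwrite("pics/w2.png",im);print(bot.get_obs()["eef_pos"])
for t,z in[("pan",0),("stand",0),("herb_jar",.012),("salt_shaker",.012),("red_bottle",.012),("sauce_cup",.012)]:
    for r in bot.spot_point("wrist",t)[:2]: print(t,round(r["confidence"],2),np.round(r["uv"]),ray(K,W,r["uv"],z).round(4))
E
```

```text
clock: 2.8
eef_pos: [0.5575, 0.0588, 0.3195]
tool_rot: [0.149, 0.989, -0.001, 0.0]
ft_force: [-0.2, 1.0, -0.2]
grip_width: 0.0854
grasp_force: 0.0
[0.5560125  0.06103932 0.31959877]
pan 0.72 [378.  89.] [0.4636 0.1475 0.    ]
herb_jar 0.87 [244. 264.] [ 0.5976 -0.0463  0.012 ]
herb_jar 0.51 [302. 286.] [0.6419 0.0087 0.012 ]
salt_shaker 0.9 [311. 233.] [0.5858 0.0362 0.012 ]
salt_shaker 0.69 [376.  86.] [0.4614 0.145  0.012 ]
red_bottle 0.66 [357. 286.] [0.6604 0.0678 0.012 ]
red_bottle 0.33 [313. 231.] [0.5848 0.0397 0.012 ]
sauce_cup 0.9 [128. 277.] [ 0.5734 -0.1775  0.012 ]
sauce_cup 0.58 [300. 290.] [0.6464 0.0045 0.012 ]
```

The first wrist picture shows the pan at (252,287) and the scale plate at (461,310). Both agree with the networks.

View pics/w2.png

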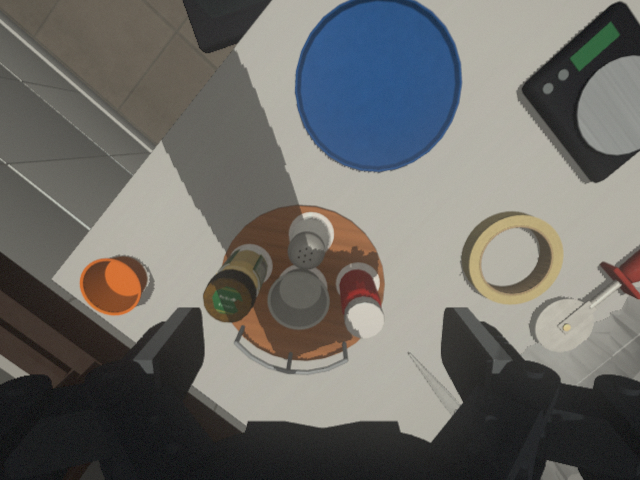

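Run:
```python
from h import *
from scipy.optimize import least_squares
K,W=cam("wrist")
top={"herb":ray(K,W,(228,301),.117),"salt":ray(K,W,(307,251),.102),"red":ray(K,W,(366,321),.107)}
base={"herb":(.5976,-.0463),"salt":(.5858,.0362),"red":(.6604,.0678)}
for k in top: print(k,top[k][:2].round(4),base[k])
A=np.radians([255,180,105])
f=lambda p,P:np.ravel([[p[0]+.064*np.cos(p[2]+a)-q[0],p[1]+.064*np.sin(p[2]+a)-q[1]] for a,q in zip(A,P)])
for P in([t[:2] for t in top.values()],list(base.values())):
    s=least_squares(f,[.644,.007,-.4],args=(P,));print(s.x.round(4),(s.fun*1e3).round(1))
# overlay
im=cv2.imread("pics/w2.png")
p=s.x
circ=lambda x,y,z,r,col:[cv2.circle(im,tuple(np.int32(proj(K,W,(x+r*np.cos(t),y+r*np.sin(t),z)))),0,col,-1) for t in np.linspace(0,6.28,200)]
P2=np.mean([[t[:2] for t in top.values()],list(base.values())],0)
s=least_squares(f,p,args=(P2,));p=s.x;print(p,P2)
circ(p[0],p[1],.012,.095,(255,255,0));circ(p[0],p[1],.048,.033,(0,255,255))
for (x,y),h,r in zip(P2,(.117,.102,.107),(.022,.017,.02)): circ(x,y,h,r,(0,0,255));circ(x,y,.012,.021,(255,0,255))
circ(.4645,.148,.009,.085,(0,255,0))
cv2.imwrite("pics/ov.png",cv2.resize(im[0:400,160:560],(800,800))[:,:][100:700] if 0 else cv2.resize(im[0:400,100:600],(750,600)))
```

```text
herb [ 0.5985 -0.0355] (0.5976, -0.0463)
salt [0.5789 0.0426] (0.5858, 0.0362)
red [0.6569 0.0751] (0.6604, 0.0678)
[ 0.6402  0.0125 -0.4773] [-1.4  0.7  4.4 -0.7 -3.  -0. ]
[ 0.6429  0.0035 -0.508 ] [ 0.7  3.8  1.2 -1.6 -1.9 -2.2]
[ 0.64154337  0.00799248 -0.4927892 ] [[ 0.59804288 -0.04091113]
 [ 0.58236153  0.0394029 ]
 [ 0.65865357  0.07143589]]
```

View pics/ov.png

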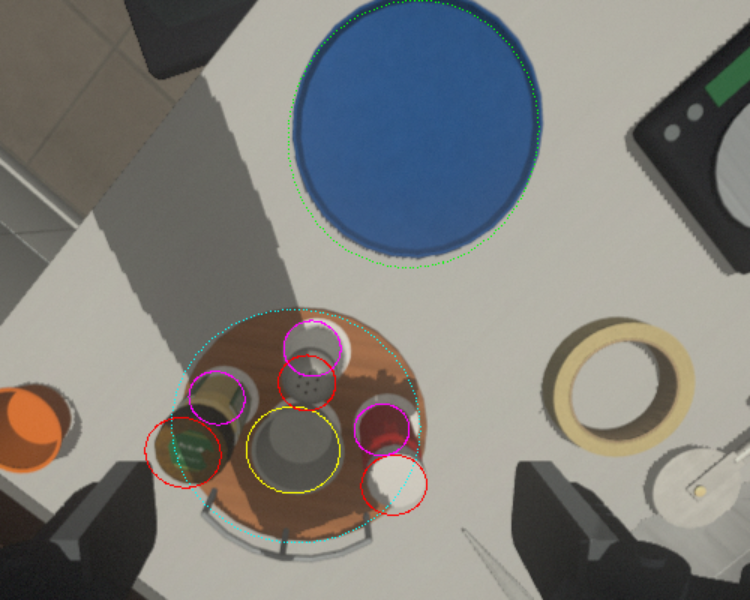

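Everything in the overlay sits a few px left of the image, probably because the arm was still settling. I'll retake it at rest and fit the silhouettes.

```bash
python3 -m inch '[0,0,-40,0,0,0,100,0,0,-40,0,0,0,100,0,0,-40,0,0,0,100,0,0,-40,0,0,0,100]'
cat >> h.py <<'E'
from scipy.optimize import minimize
SH={"herb_jar":[(0,.022),(.105,.022)],"salt_shaker":[(0,.022),(.066,.022),(.066,.017),(.09,.017)],"red_bottle":[(0,.02),(.095,.02)],"sauce_cup":[(0,.025),(.036,.033)],"pan":[(.0,.085),(.009,.085)],"scale_plate":[(-.004,.046),(0,.046)],"stand":[(0,.095),(.012,.095)]}
t_=np.linspace(0,2*np.pi,40)
def sil(K,W,name,x,y,z0):
    P=np.array([[x+r*np.cos(a),y+r*np.sin(a),z0+h] for h,r in SH[name] for a in t_])
    q=np.array([proj(K,W,p) for p in P]); m=np.zeros((480,640),np.uint8)
    cv2.fillConvexPoly(m,cv2.convexHull(np.round(q*16).astype(np.int32)),1,shift=4); return m>0
def fit(K,W,name,mask,x0,z0,vis):
    c=lambda p:1-(sil(K,W,name,p[0]/1e3,p[1]/1e3,z0)&mask).sum()/max(1,((sil(K,W,name,p[0]/1e3,p[1]/1e3,z0)&vis)|mask).sum())
    x0=np.array(x0)*1e3
    s=minimize(c,x0,method="Nelder-Mead",options=dict(initial_simplex=x0+np.array([[0,0],[8,0],[0,8]]),xatol=.1,fatol=1e-4)); return s.x/1e3,1-s.fun
E
python3 - <<'E'
from h import *
K,W=cam("wrist");im=bot.camera("wrist");cv2.imwrite("pics/w3.png",im);print(bot.get_obs()["eef_pos"])
g={"herb_jar":(.600,-.044),"salt_shaker":(.584,.036),"red_bottle":(.659,.069)}
ms={}
for t in g:
    r=bot.silhouettes("wrist",t); ms[t]=min(r,key=lambda q:np.hypot(*(np.array(q["uv"])-proj(K,W,(*g[t],.06)))))["mask"]
for t in g:
    vis=np.ones((480,640),bool)
    for o in g:
        if o!=t: vis&=~ms[o]
    vis[300:]&=(im[300:].max(2)>45)
    p,i=fit(K,W,t,ms[t],g[t],.012,vis);print(t,p.round(4),round(i,3));g[t]=p
hsv=cv2.cvtColor(im,cv2.COLOR_BGR2HSV)
from scipy.optimize import least_squares
P=np.array(list(g.values()));A=np.radians([255,180,105])
f=lambda p:np.ravel([[p[0]+.064*np.cos(p[2]+a)-q[0],p[1]+.064*np.sin(p[2]+a)-q[1]] for a,q in zip(A,P)])
s=least_squares(f,[.644,.007,-.4]);print(s.x.round(4),(s.fun*1e3).round(1))
for t in("stand","pan"):
  for r in bot.silhouettes("wrist",t)[:1]:
    cn=max(cv2.findContours(r["mask"].astype(np.uint8),cv2.RETR_EXTERNAL,2)[0],key=len)[:,0]
    z,rad=(.012,.095) if t=="stand" else (.009,.085)
    q=np.array([ray(K,W,u,z)[:2] for u in cn if 3<u[0]<636 and 3<u[1]<400])
    c=least_squares(lambda p:np.hypot(*(q-p).T)-rad,q.mean(0),loss="cauchy",f_scale=.001).x;print(t,c.round(4))
for t,z in g.items(): im[sil(K,W,t,*z,.012)^cv2.erode(sil(K,W,t,*z,.012).astype(np.uint8),np.ones((3,3))).astype(bool)]=(0,0,255)
cv2.imwrite("pics/ov3.png",im)
E
```

```text
clock: 3.48
eef_pos: [0.556, 0.0627, 0.2827]
tool_rot: [0.147, 0.989, 0.0, 0.001]
ft_force: [0.5, 0.1, 1.5]
grip_width: 0.0852
grasp_force: 0.0
[0.55683679 0.0625768  0.28365804]
herb_jar [ 0.5996 -0.0416] 0.868
salt_shaker [0.5805 0.0372] 0.767
red_bottle [0.6573 0.0675] 0.904
[ 0.6411  0.006  -0.4836] [-1.9  0.6  4.  -1.5 -2.1  0.9]
stand [0.6444 0.0073]
pan [0.461  0.1469]
```

View pics/ov3.png

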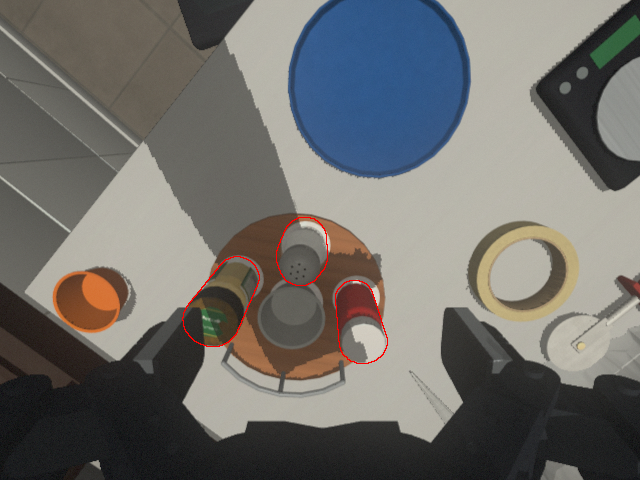

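The fitted outlines match all three condiments. Salt is between the others at (0.581, 0.037), so I'll take it first.

```bash
python3 -m inch '[25,-25,0,0,0,0,85,25,-25,-40,0,0,0,85,25,-25,-80,0,0,0,85,25,-25,-120,0,0,0,85,25,-25,-160,0,0,0,85,25,-25,-190,0,0,0,85,25,-25,-208,0,0,0,85,25,-25,-208,0,0,0,85]'
python3 -m inch '[0,0,0,0,0,0,85,0,0,0,0,0,0,0,0,0,0,0,0,0,0,0,0,0,0,0,0,0,0,0,0,0,0,0,0,0,0,0,0,0,0,0,0,0,0,0,0,0,0]'
```

```text
clock: 4.45
eef_pos: [0.577, 0.0365, 0.0681]
tool_rot: [0.148, 0.989, -0.001, -0.004]
ft_force: [-0.1, 1.3, -0.8]
grip_width: 0.0726
grasp_force: 0.0
clock: 5.03
eef_pos: [0.5821, 0.0367, 0.0756]
tool_rot: [0.147, 0.989, 0.0, 0.003]
ft_force: [0.3, -0.9, 6.2]
grip_width: 0.0354
grasp_force: 58.9
```

Opening 35 mm doesn't match the 44 mm body, so I'll look.

Run:
```python
from h import *
a=bot.camera("wrist");b=bot.camera("scene")
cv2.imwrite("pics/g1.png",np.hstack([cv2.resize(a,(520,390)),cv2.resize(b[190:300,340:420],(280,385))[:385].copy() if 0 else cv2.resize(b[180:300,350:436],(280,390))]))
```

```text
(no output)
```

View pics/g1.png

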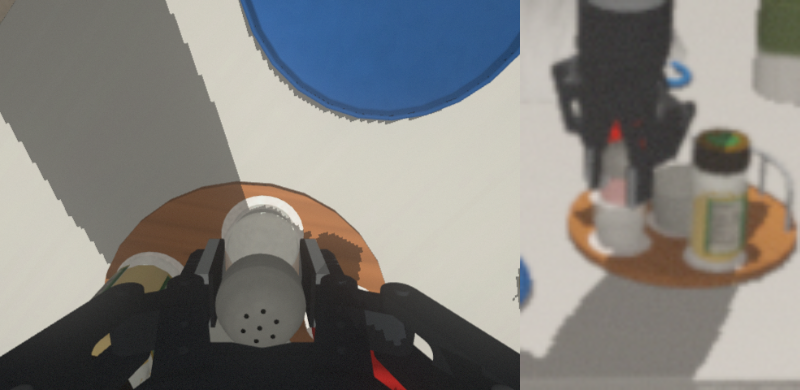

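Run:
```python
from h import *
K,W=cam("wrist");im=bot.camera("wrist");o=bot.get_obs();print(o["eef_pos"],o["grip_width"],o["grasp_force"],o["ft_force"],K[0,0])
r=bot.silhouettes("wrist","salt_shaker");print([(q["confidence"],q["mask"].sum(),q["uv"]) for q in r])
m=r[0]["mask"];vis=(im.max(2)>60)|m
for z in(.012,.016): print(z,fit(K,W,"salt_shaker",m,(.582,.037),z,vis))
p=fit(K,W,"salt_shaker",m,(.582,.037),.012,vis)[0]
def dr(z,r,col,c):
    for a in t_: cv2.circle(im,tuple(np.int32(proj(K,W,(c[0]+r*np.cos(a),c[1]+r*np.sin(a),z)))),1,col,-1)
dr(.012,.022,(255,0,255),p);dr(.078,.022,(0,255,0),p);dr(.102,.017,(0,0,255),p)
im[m^cv2.erode(m.astype(np.uint8),np.ones((3,3))).astype(bool)]=(0,255,255)
cv2.imwrite("pics/g2.png",im[180:])
```

```text
[0.58211964 0.03670249 0.07558172] 0.03509588683103219 58.91350184334442 [ 0.10738851 -0.83012401  5.92597012] 397.80155600868744
[(0.79, np.int64(15652), [321.0, 346.0])]
0.012 (array([0.59027057, 0.0355505 ]), np.float64(0.9289198191767785))
0.016 (array([0.58958305, 0.03602567]), np.float64(0.9249614426385099))
```

View pics/g2.png

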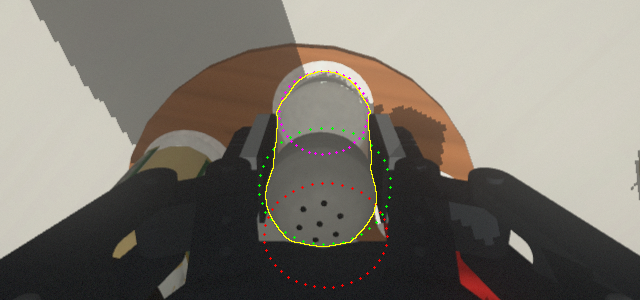

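The pads sit squarely on the shaker's neck, it stands upright and the grip force is 59 N, so it looks secure. I'll lift it and check.

```bash
python3 -m inch '[0,0,5,0,0,0,0,0,0,15,0,0,0,0,0,0,30,0,0,0,0,0,0,50,0,0,0,0,0,0,75,0,0,0,0,0,0,100,0,0,0,0,0,0,120,0,0,0,0,0,0,120,0,0,0,0]'
python3 - <<'E'
from h import *
cv2.imwrite("pics/g3.png",np.hstack([bot.camera("wrist")[100:400,150:500],cv2.resize(bot.camera("scene")[150:270,340:440],(250,300))]))
E
```

```text
clock: 5.9
eef_pos: [0.5831, 0.0372, 0.199]
tool_rot: [0.147, 0.989, 0.001, 0.005]
ft_force: [1.1, -0.7, 0.2]
grip_width: 0.035
grasp_force: 59.2
```

View pics/g3.png

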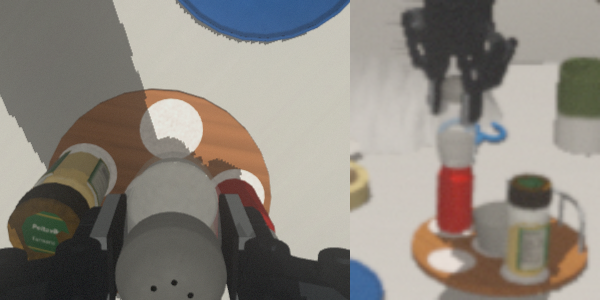

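Salt is lifted and its seat is empty. Next it goes to the pan, to the side nearest the robot at (0.419, 0.137).

```bash
python3 -m inch '[-20,12,0,0,0,0,0,-45,28,0,0,0,0,0,-75,46,0,0,0,0,0,-105,64,0,0,0,0,0,-132,81,0,0,0,0,0,-152,93,0,0,0,0,0,-163,100,0,0,0,0,0,-163,100,0,0,0,0,0]'
python3 -m inch '[0,0,-20,0,0,0,0,0,0,-50,0,0,0,0,0,0,-80,0,0,0,0,0,0,-105,0,0,0,0,0,0,-118,0,0,0,0,0,0,-123,0,0,0,0,0,0,-126,0,0,0,0,0,0,-126,0,0,0,0]'
```

```text
clock: 6.67
eef_pos: [0.4144, 0.1375, 0.1918]
tool_rot: [0.146, 0.989, -0.001, -0.002]
ft_force: [-0.4, -0.4, -1.5]
grip_width: 0.0354
grasp_force: 59.2
clock: 7.33
eef_pos: [0.4174, 0.1352, 0.0678]
tool_rot: [0.148, 0.989, -0.002, -0.0]
ft_force: [-5.1, -4.1, 12.0]
grip_width: 0.0349
grasp_force: 61.4
```

```bash
python3 -m inch '[0,0,0,0,0,0,40,0,0,0,0,0,0,70,0,0,0,0,0,0,75,0,0,0,0,0,0,75,0,0,0,0,0,0,75,0,0,0,0,0,0,75]'
python3 -m inch '[0,0,20,0,0,0,75,0,0,60,0,0,0,75,0,0,100,0,0,0,75,0,0,130,0,0,0,75,0,0,130,0,0,0,75]'
python3 - <<'E'
from h import *
K,W=cam("wrist");im=bot.camera("wrist");o=bot.get_obs();print(o["eef_pos"])
for t,z in(("salt_shaker",.004),("pan",0)):
    for r in bot.spot_point("wrist",t)[:2]: print(t,r["confidence"],r["uv"],ray(K,W,r["uv"],z))
cv2.imwrite("pics/p1.png",im[:,:])
E
```

```text
clock: 7.83
eef_pos: [0.4176, 0.1369, 0.0667]
tool_rot: [0.147, 0.989, 0.0, 0.0]
ft_force: [0.2, -0.5, -0.3]
grip_width: 0.0635
grasp_force: 0.0
clock: 8.25
eef_pos: [0.4213, 0.1382, 0.2032]
tool_rot: [0.147, 0.989, 0.003, 0.006]
ft_force: [0.5, 0.2, -0.2]
grip_width: 0.064
grasp_force: 0.0
[0.41992046 0.13779167 0.20027509]
salt_shaker 0.65 [317.7, 220.3] [0.42047106 0.13648005 0.004     ]
pan 0.62 [341.7, 263.3] [0.4630218  0.14477104 0.        ]
```

View pics/p1.png

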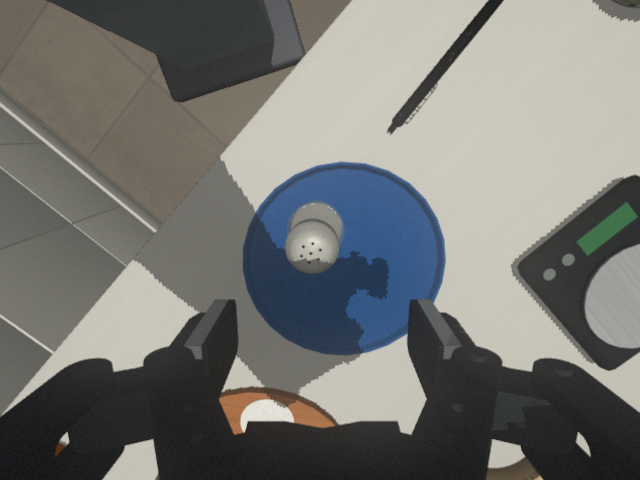

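Salt stands upright in the pan at (315,235), exactly under where the TCP was, so the calibration holds. Herb is next.

```bash
python3 -m inch '[28,-28,0,0,0,0,85,56,-56,0,0,0,0,85,84,-84,0,0,0,0,85,112,-111,0,0,0,0,85,140,-138,0,0,0,0,85,165,-162,0,0,0,0,85,180,-178,0,0,0,0,85,180,-178,0,0,0,0,85]'
python3 -m inch '[0,0,-25,0,0,0,85,0,0,-60,0,0,0,85,0,0,-90,0,0,0,85,0,0,-106,0,0,0,85,0,0,-112,0,0,0,85,0,0,-112,0,0,0,85,0,0,-112,0,0,0,85]'
python3 -m inch '[0,0,0,0,0,0,30,0,0,0,0,0,0,0,0,0,0,0,0,0,0,0,0,0,0,0,0,0,0,0,0,0,0,0,0,0,0,0,0,0,0,0,0,0,0,0,0,0,0]'
```

```text
clock: 9.07
eef_pos: [0.5988, -0.0446, 0.1932]
tool_rot: [0.15, 0.989, -0.001, -0.001]
ft_force: [0.5, 1.1, 0.3]
grip_width: 0.0727
grasp_force: 0.0
clock: 9.65
eef_pos: [0.5969, -0.0407, 0.0844]
tool_rot: [0.147, 0.989, -0.0, -0.001]
ft_force: [0.6, 0.7, -0.2]
grip_width: 0.0727
grasp_force: 0.0
clock: 10.23
eef_pos: [0.5985, -0.0413, 0.0867]
tool_rot: [0.147, 0.989, 0.0, 0.002]
ft_force: [-0.7, -0.8, 6.3]
grip_width: 0.0426
grasp_force: 60.5
```

```bash
python3 -m inch '[0,0,5,0,0,0,0,0,0,20,0,0,0,0,0,0,45,0,0,0,0,0,0,70,0,0,0,0,0,0,85,0,0,0,0,0,0,90,0,0,0,0,0,0,90,0,0,0,0]'
python3 -m inch '[-15,22,0,0,0,0,0,-33,48,0,0,0,0,0,-52,76,0,0,0,0,0,-71,104,0,0,0,0,0,-88,130,0,0,0,0,0,-100,147,0,0,0,0,0,-105,155,0,0,0,0,0,-105,155,0,0,0,0,0]'
python3 -m inch '[0,0,-20,0,0,0,0,0,0,-45,0,0,0,0,0,0,-70,0,0,0,0,0,0,-85,0,0,0,0,0,0,-92,0,0,0,0,0,0,-95,0,0,0,0,0,0,-97,0,0,0,0,0,0,-97,0,0,0,0]'
```

```text
clock: 10.82
eef_pos: [0.5981, -0.0411, 0.1763]
tool_rot: [0.147, 0.989, 0.0, 0.002]
ft_force: [0.4, 0.5, -1.3]
grip_width: 0.0428
grasp_force: 60.8
clock: 11.48
eef_pos: [0.4903, 0.1152, 0.1734]
tool_rot: [0.146, 0.989, -0.0, -0.001]
ft_force: [0.7, -0.5, -1.9]
grip_width: 0.0429
grasp_force: 60.9
clock: 12.15
eef_pos: [0.4913, 0.1123, 0.0788]
tool_rot: [0.148, 0.989, -0.001, -0.001]
ft_force: [-6.9, -2.0, 9.1]
grip_width: 0.0425
grasp_force: 61.8
```

```bash
python3 -m inch '[0,0,0,0,0,0,40,0,0,0,0,0,0,70,0,0,0,0,0,0,75,0,0,0,0,0,0,75,0,0,0,0,0,0,75,0,0,20,0,0,0,75,0,0,60,0,0,0,75,0,0,95,0,0,0,75]'
python3 -m inch '[0,0,25,0,0,0,75,35,-10,25,0,0,0,80,70,-20,25,0,0,0,85,105,-30,25,0,0,0,85,140,-40,25,0,0,0,85,163,-46,25,0,0,0,85,163,-46,25,0,0,0,85]'
python3 -m inch '[0,0,-25,0,0,0,85,0,0,-60,0,0,0,85,0,0,-90,0,0,0,85,0,0,-112,0,0,0,85,0,0,-122,0,0,0,85,0,0,-122,0,0,0,85,0,0,-122,0,0,0,85]'
```

```text
clock: 12.82
eef_pos: [0.4915, 0.1137, 0.1731]
tool_rot: [0.147, 0.989, -0.001, -0.001]
ft_force: [0.8, -0.3, -0.1]
grip_width: 0.0635
grasp_force: 0.0
clock: 13.4
eef_pos: [0.6593, 0.0661, 0.1959]
tool_rot: [0.149, 0.989, -0.0, 0.001]
ft_force: [-0.8, -0.5, -0.5]
grip_width: 0.0724
grasp_force: 0.0
clock: 13.98
eef_pos: [0.6552, 0.0681, 0.0761]
tool_rot: [0.147, 0.989, 0.0, -0.0]
ft_force: [-0.1, 0.4, 0.1]
grip_width: 0.0725
grasp_force: 0.0
```

```bash
python3 -m inch '[0,0,0,0,0,0,30,0,0,0,0,0,0,0,0,0,0,0,0,0,0,0,0,0,0,0,0,0,0,0,0,0,0,0,0,0,0,0,0,0,0,0,0,0,0,0,0,0,0]'
python3 -m inch '[0,0,5,0,0,0,0,0,0,20,0,0,0,0,0,0,45,0,0,0,0,0,0,75,0,0,0,0,0,0,100,0,0,0,0,0,0,115,0,0,0,0,0,0,120,0,0,0,0,0,0,120,0,0,0,0]'
python3 -m inch '[-20,14,0,0,0,0,0,-48,32,0,0,0,0,0,-78,52,0,0,0,0,0,-108,73,0,0,0,0,0,-138,93,0,0,0,0,0,-163,110,0,0,0,0,0,-178,120,0,0,0,0,0,-181,122,0,0,0,0,0]'
python3 -m inch '[0,0,0,0,0,0,0,0,0,-25,0,0,0,0,0,0,-60,0,0,0,0,0,0,-90,0,0,0,0,0,0,-112,0,0,0,0,0,0,-122,0,0,0,0,0,0,-127,0,0,0,0,0,0,-127,0,0,0,0]'
```

```text
clock: 14.57
eef_pos: [0.657, 0.0679, 0.0784]
tool_rot: [0.147, 0.989, 0.0, 0.002]
ft_force: [-0.5, -1.2, 6.3]
grip_width: 0.0373
grasp_force: 60.8
clock: 15.23
eef_pos: [0.656, 0.068, 0.1975]
tool_rot: [0.147, 0.989, 0.0, 0.001]
ft_force: [-0.4, 0.5, -2.0]
grip_width: 0.0383
grasp_force: 60.4
clock: 15.9
eef_pos: [0.47, 0.1909, 0.1939]
tool_rot: [0.146, 0.989, -0.001, -0.003]
ft_force: [-0.2, -0.3, -1.6]
grip_width: 0.0381
grasp_force: 60.4
clock: 16.57
eef_pos: [0.4734, 0.1877, 0.0705]
tool_rot: [0.148, 0.989, -0.002, -0.001]
ft_force: [-9.3, -4.7, 18.1]
grip_width: 0.0377
grasp_force: 62.5
```

```bash
python3 -m inch '[0,0,0,0,0,0,40,0,0,0,0,0,0,70,0,0,0,0,0,0,75,0,0,0,0,0,0,75,0,0,0,0,0,0,75,0,0,20,0,0,0,75,0,0,60,0,0,0,75,0,0,100,0,0,0,75]'
python3 -m inch '[0,0,40,0,0,0,100,0,0,60,0,0,0,100,25,-30,60,0,0,0,100,50,-60,60,0,0,0,100,75,-90,60,0,0,0,100,100,-120,60,0,0,0,100,124,-150,60,0,0,0,100,124,-150,60,0,0,0,100]'
python3 -m inch '[0,0,0,0,0,0,100,0,0,0,0,0,0,100]'
python3 - <<'E'
from h import *
K,W=cam("wrist");im=bot.camera("wrist");o=bot.get_obs();print(o["eef_pos"])
g=(.643,.007)
r=bot.silhouettes("wrist","sauce_cup");q=min(r,key=lambda q:np.hypot(*(np.array(q["uv"])-proj(K,W,(*g,.03)))));print(q["confidence"],q["uv"])
vis=(im.max(2)>60)|q["mask"]
p,i=fit(K,W,"sauce_cup",q["mask"],g,.012,vis);print("cup",p,i)
for t,z in(("salt_shaker",.004),("herb_jar",.004),("red_bottle",.004),("pan",0)):
    for r in bot.spot_point("wrist",t)[:1]: print(t,r["confidence"],ray(K,W,r["uv"],z))
m=sil(K,W,"sauce_cup",*p,.012);im[m^cv2.erode(m.astype(np.uint8),np.ones((3,3))).astype(bool)]=(0,0,255)
cv2.imwrite("pics/c1.png",im)
E
```

```text
clock: 17.23
eef_pos: [0.473, 0.1893, 0.1681]
tool_rot: [0.147, 0.989, -0.001, -0.002]
ft_force: [1.8, 0.2, -1.2]
grip_width: 0.0641
grasp_force: 0.0
clock: 17.9
eef_pos: [0.6021, 0.0343, 0.2275]
tool_rot: [0.151, 0.989, -0.001, 0.001]
ft_force: [0.7, 1.1, -0.3]
grip_width: 0.0853
grasp_force: 0.0
clock: 18.07
eef_pos: [0.598, 0.0397, 0.228]
tool_rot: [0.148, 0.989, 0.0, -0.001]
ft_force: [-0.1, 0.1, 0.0]
grip_width: 0.0851
grasp_force: 0.0
[0.59776632 0.04038177 0.22829902]
0.69 [297.7, 294.0]
cup [0.64513385 0.00443301] 0.9732283464566929
herb_jar 0.82 [0.49092065 0.11208091 0.004     ]
red_bottle 0.69 [0.47677641 0.18857825 0.004     ]
```

View pics/c1.png

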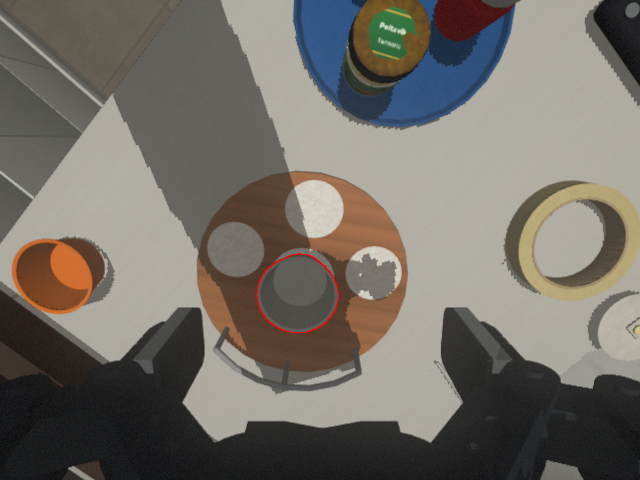

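The fitted cup outline matches, with the cup at (0.645, 0.005). Herb and red stand in the pan. Taking the cup.

```bash
python3 -m inch '[23,-17,0,0,0,0,100,46,-35,0,0,0,0,100,46,-35,-40,0,0,0,100,46,-35,-80,0,0,0,100,46,-35,-115,0,0,0,100,46,-35,-140,0,0,0,100,46,-35,-140,0,0,0,100,46,-35,-140,0,0,0,100]'
python3 -m inch '[0,0,-20,0,0,0,100,0,0,-40,0,0,0,100,0,0,-49,0,0,0,100,0,0,-49,0,0,0,100,0,0,-49,0,0,0,70,0,0,-49,0,0,0,0,0,0,-49,0,0,0,0,0,0,-49,0,0,0,0]'
python3 -m inch '[0,0,0,0,0,0,0,0,0,0,0,0,0,0,0,0,0,0,0,0,0]'
```

```text
clock: 19.03
eef_pos: [0.6429, 0.0055, 0.0876]
tool_rot: [0.147, 0.989, -0.0, -0.002]
ft_force: [-0.9, -0.3, 0.8]
grip_width: 0.0849
grasp_force: 0.0
clock: 19.7
eef_pos: [0.6462, 0.005, 0.043]
tool_rot: [0.147, 0.989, 0.0, 0.003]
ft_force: [-1.3, 0.2, 6.6]
grip_width: 0.0627
grasp_force: 65.3
clock: 19.95
eef_pos: [0.6463, 0.0049, 0.043]
tool_rot: [0.147, 0.989, 0.0, 0.003]
ft_force: [-0.4, 0.0, 4.3]
grip_width: 0.0626
grasp_force: 65.3
```

```bash
python3 -m inch '[0,0,5,0,0,0,0,0,0,20,0,0,0,0,0,0,45,0,0,0,0,0,0,75,0,0,0,0,0,0,105,0,0,0,0,0,0,125,0,0,0,0,0,0,135,0,0,0,0,0,0,135,0,0,0,0]'
python3 -m inch '[-5,18,0,0,0,0,0,-12,46,0,0,0,0,0,-21,80,0,0,0,0,0,-30,115,0,0,0,0,0,-39,150,0,0,0,0,0,-48,185,0,0,0,0,0,-57,220,0,0,0,0,0,-66,250,0,0,0,0,0]'
python3 -m inch '[-8,30,0,0,0,0,0,-15,55,0,0,0,0,0,-15,55,0,0,0,0,0,-15,55,0,0,0,0,0]'
python3 - <<'E'
from h import *
K,W=cam("wrist");im=bot.camera("wrist");o=bot.get_obs();print(o["eef_pos"],o["tool_rot"])
for r in bot.spot_point("wrist","scale_plate")[:2]: print(r["confidence"],r["uv"],ray(K,W,r["uv"],.029))
for r in bot.silhouettes("wrist","scale_plate")[:2]: print(r["confidence"],r["uv"],r["mask"].sum())
hsv=cv2.cvtColor(im,cv2.COLOR_BGR2HSV)
cv2.imwrite("pics/s1.png",im)
E
```

```text
clock: 20.62
eef_pos: [0.6462, 0.0049, 0.1788]
tool_rot: [0.147, 0.989, 0.001, 0.004]
ft_force: [0.8, -0.6, 0.2]
grip_width: 0.0621
grasp_force: 65.3
clock: 21.28
eef_pos: [0.5766, 0.2567, 0.1726]
tool_rot: [0.147, 0.989, -0.001, -0.001]
ft_force: [0.4, 0.2, 0.5]
grip_width: 0.062
grasp_force: 65.3
clock: 21.62
eef_pos: [0.5617, 0.311, 0.1726]
tool_rot: [0.146, 0.989, -0.001, -0.001]
ft_force: [0.0, -0.2, -0.5]
grip_width: 0.0623
grasp_force: 65.3
[0.56228974 0.3097961  0.17285602] [ 0.1467336   0.98917467 -0.00119082 -0.00114084]
0.89 [399.5, 201.6] [0.55134181 0.36792306 0.029     ]
0.75 [384.3, 174.1] 31183
```

View pics/s1.png

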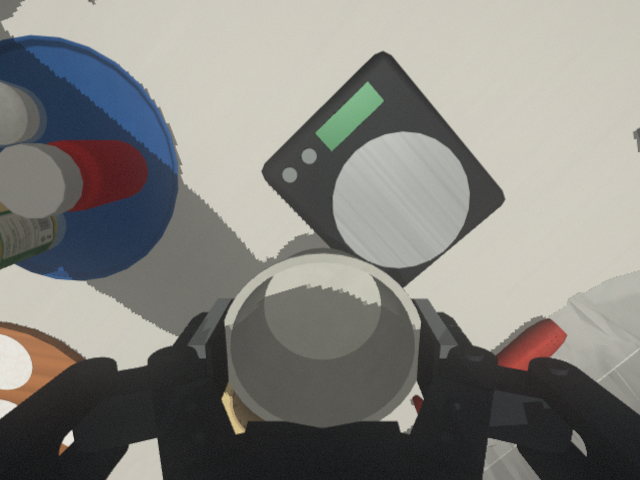

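The plate is at (401,200), i.e. (0.551, 0.368), and the cup is held level. Placing it.

```bash
python3 -m inch '[-4,20,0,0,0,0,0,-9,45,0,0,0,0,0,-11,58,-15,0,0,0,0,-11,58,-40,0,0,0,0,-11,58,-65,0,0,0,0,-11,58,-85,0,0,0,0,-11,58,-100,0,0,0,0,-11,58,-100,0,0,0,0]'
python3 -m inch '[0,0,-3,0,0,0,0,0,0,-6,0,0,0,0,0,0,-9,0,0,0,0,0,0,-11,0,0,0,0,0,0,-11,0,0,0,0]'
```

```text
clock: 22.43
eef_pos: [0.5505, 0.3646, 0.0701]
tool_rot: [0.149, 0.989, -0.003, -0.003]
ft_force: [0.4, -0.7, -0.2]
grip_width: 0.0621
grasp_force: 65.4
clock: 22.85
eef_pos: [0.5526, 0.3679, 0.0642]
tool_rot: [0.147, 0.989, 0.0, 0.0]
ft_force: [0.1, 0.9, -0.8]
grip_width: 0.0624
grasp_force: 65.4
```

```bash
python3 -m inch '[0,0,-2,0,0,0,0,0,0,-4,0,0,0,0,0,0,-4,0,0,0,0,0,0,-4,0,0,0,0]'
```

```text
clock: 23.18
eef_pos: [0.5524, 0.3682, 0.0601]
tool_rot: [0.147, 0.989, 0.0, 0.0]
ft_force: [-0.9, 0.6, 0.3]
grip_width: 0.0621
grasp_force: 65.6
```

```bash
python3 -m inch '[0,0,-1,0,0,0,0,0,0,-2,0,0,0,0,0,0,-3,0,0,0,0,0,0,-3,0,0,0,0,0,0,-3,0,0,0,0]'
```

```text
clock: 23.6
eef_pos: [0.5524, 0.3683, 0.0599]
tool_rot: [0.147, 0.989, 0.001, 0.001]
ft_force: [-4.6, -1.9, 13.4]
grip_width: 0.0626
grasp_force: 66.5
```

```bash
python3 -m inch '[0,0,2,0,0,0,20,0,0,2,0,0,0,75,0,0,2,0,0,0,90,0,0,2,0,0,0,100,0,0,2,0,0,0,100,0,0,2,0,0,0,100]'
python3 -m inch '[0,0,20,0,0,0,100,0,0,50,0,0,0,100,0,0,90,0,0,0,100,0,0,130,0,0,0,100,0,0,150,0,0,0,100,0,0,150,0,0,0,100]'
python3 - <<'E'
from h import *
K,W=cam("wrist");im=bot.camera("wrist");o=bot.get_obs();print(o["eef_pos"])
r=bot.silhouettes("wrist","sauce_cup")[:2]
for q in r: print(q["confidence"],q["uv"],fit(K,W,"sauce_cup",q["mask"],(.552,.368),.029,(im.max(2)>45)|q["mask"]))
for t,z in(("salt_shaker",.004),("herb_jar",.004),("red_bottle",.004),("scale_plate",.029)):
    for r in bot.spot_point("wrist",t)[:1]: print(t,r["confidence"],ray(K,W,r["uv"],z))
cv2.imwrite("pics/s2.png",im)
E
```

```text
clock: 24.1
eef_pos: [0.5521, 0.3677, 0.0581]
tool_rot: [0.147, 0.989, -0.0, -0.0]
ft_force: [-1.3, -0.1, -0.3]
grip_width: 0.0854
grasp_force: 0.0
clock: 24.6
eef_pos: [0.555, 0.3696, 0.2161]
tool_rot: [0.147, 0.989, 0.004, 0.005]
ft_force: [1.0, 0.2, 0.9]
grip_width: 0.0851
grasp_force: 0.0
[0.55394809 0.36895139 0.21266502]
0.9 [317.9, 232.0] (array([0.55219566, 0.36861157]), np.float64(0.9839479392624729))
herb_jar 0.9 [0.4910062  0.11022611 0.004     ]
red_bottle 0.71 [0.47833029 0.18656213 0.004     ]
```

View pics/s2.png

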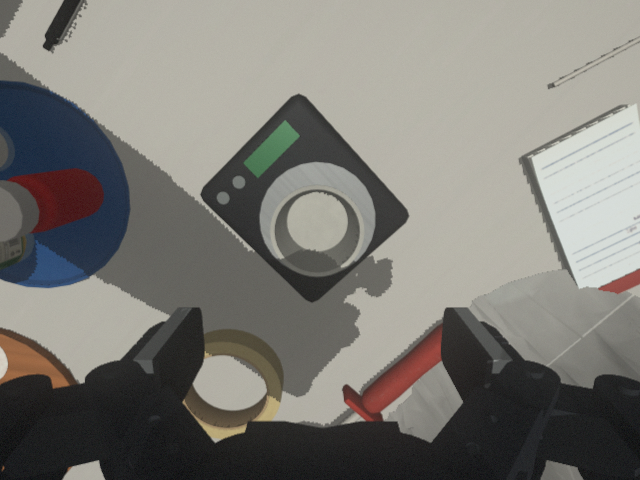

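The cup sits centred on the plate at (317,222), measured within 2 mm. Now red goes back. I'll reopen around it at its placed pose.

```bash
python3 -m inch '[-15,-34,0,0,0,0,80,-30,-70,0,0,0,0,75,-45,-105,0,0,0,0,75,-60,-140,0,0,0,0,75,-72,-168,0,0,0,0,75,-77,-180,0,0,0,0,75,-77,-180,0,0,0,0,75]'
python3 -m inch '[0,0,-30,0,0,0,75,0,0,-65,0,0,0,75,0,0,-100,0,0,0,75,0,0,-125,0,0,0,75,0,0,-136,0,0,0,75,0,0,-136,0,0,0,75,0,0,-136,0,0,0,75]'
```

```text
clock: 25.48
eef_pos: [0.4736, 0.1853, 0.208]
tool_rot: [0.149, 0.989, -0.001, -0.001]
ft_force: [-0.0, -0.1, -0.1]
grip_width: 0.0638
grasp_force: 0.0
clock: 26.07
eef_pos: [0.4751, 0.1887, 0.0716]
tool_rot: [0.147, 0.989, -0.0, -0.001]
ft_force: [0.5, 0.5, 0.5]
grip_width: 0.0643
grasp_force: 0.0
```

```bash
python3 -m inch '[0,0,0,0,0,0,30,0,0,0,0,0,0,0,0,0,0,0,0,0,0,0,0,0,0,0,0,0,0,0,0,0,0,0,0,0,0,0,0,0,0,0,0,0,0,0,0,0,0]'
python3 -m inch '[0,0,5,0,0,0,0,0,0,20,0,0,0,0,0,0,45,0,0,0,0,0,0,75,0,0,0,0,0,0,100,0,0,0,0,0,0,120,0,0,0,0,0,0,125,0,0,0,0,0,0,125,0,0,0,0]'
python3 -m inch '[20,-14,0,0,0,0,0,48,-32,0,0,0,0,0,78,-52,0,0,0,0,0,108,-72,0,0,0,0,0,138,-92,0,0,0,0,0,163,-109,0,0,0,0,0,178,-119,0,0,0,0,0,181,-121,0,0,0,0,0]'
python3 -m inch '[0,0,0,0,0,0,0,0,0,-25,0,0,0,0,0,0,-55,0,0,0,0,0,0,-80,0,0,0,0,0,0,-100,0,0,0,0,0,0,-110,0,0,0,0,0,0,-110,0,0,0,0]'
```

```text
clock: 26.65
eef_pos: [0.4766, 0.1884, 0.0744]
tool_rot: [0.147, 0.989, 0.001, 0.002]
ft_force: [-1.4, -0.6, 5.4]
grip_width: 0.0376
grasp_force: 60.2
clock: 27.32
eef_pos: [0.4761, 0.1882, 0.1993]
tool_rot: [0.147, 0.989, 0.001, 0.001]
ft_force: [0.9, 0.3, -0.8]
grip_width: 0.0376
grasp_force: 60.4
clock: 27.98
eef_pos: [0.6575, 0.0641, 0.1939]
tool_rot: [0.149, 0.989, -0.001, -0.002]
ft_force: [-0.8, -0.3, -1.9]
grip_width: 0.0377
grasp_force: 60.4
clock: 28.57
eef_pos: [0.6532, 0.0677, 0.0847]
tool_rot: [0.147, 0.989, -0.001, -0.003]
ft_force: [-0.3, -0.1, -1.3]
grip_width: 0.0374
grasp_force: 60.9
```

```bash
python3 -m inch '[0,0,-2,0,0,0,0,0,0,-4,0,0,0,0,0,0,-5,0,0,0,0,0,0,-5,0,0,0,0]'
```

```text
clock: 28.9
eef_pos: [0.6568, 0.067, 0.0838]
tool_rot: [0.147, 0.989, 0.0, 0.001]
ft_force: [0.3, 1.2, -1.8]
grip_width: 0.0382
grasp_force: 60.9
```

```bash
python3 -m inch '[0,1,-2,0,0,0,0,0,1,-4,0,0,0,0,0,1,-6,0,0,0,0,0,1,-6,0,0,0,0,0,1,-6,0,0,0,0]'
```

```text
clock: 29.32
eef_pos: [0.658, 0.0673, 0.0823]
tool_rot: [0.148, 0.989, 0.0, 0.003]
ft_force: [-6.0, -2.2, 18.5]
grip_width: 0.0381
grasp_force: 62.9
```

```bash
python3 -m inch '[0,0,2,0,0,0,30,0,0,2,0,0,0,70,0,0,2,0,0,0,75,0,0,2,0,0,0,75,0,0,2,0,0,0,75,0,0,25,0,0,0,75,0,0,65,0,0,0,75,0,0,105,0,0,0,75]'
python3 -m inch '[0,0,20,0,0,0,75,-38,10,20,0,0,0,75,-76,20,20,0,0,0,75,-114,31,20,0,0,0,75,-145,39,20,0,0,0,75,-164,44,20,0,0,0,75,-164,44,20,0,0,0,75]'
python3 -m inch '[0,0,0,0,0,0,75,0,0,-30,0,0,0,75,0,0,-65,0,0,0,75,0,0,-95,0,0,0,75,0,0,-115,0,0,0,75,0,0,-122,0,0,0,75,0,0,-122,0,0,0,75,0,0,-122,0,0,0,75]'
```

```text
clock: 29.98
eef_pos: [0.6546, 0.0678, 0.18]
tool_rot: [0.147, 0.989, -0.001, -0.003]
ft_force: [1.1, 0.5, 0.9]
grip_width: 0.0641
grasp_force: 0.0
clock: 30.57
eef_pos: [0.488, 0.1126, 0.2015]
tool_rot: [0.146, 0.989, -0.0, -0.002]
ft_force: [-0.8, -0.2, 0.1]
grip_width: 0.0638
grasp_force: 0.0
clock: 31.23
eef_pos: [0.4934, 0.1118, 0.08]
tool_rot: [0.148, 0.989, 0.0, 0.0]
ft_force: [-0.2, -0.1, 1.0]
grip_width: 0.0642
grasp_force: 0.0
```

```bash
python3 -m inch '[0,0,0,0,0,0,30,0,0,0,0,0,0,0,0,0,0,0,0,0,0,0,0,0,0,0,0,0,0,0,0,0,0,0,0,0,0,0,0,0,0,0,0,0,0,0,0,0,0]'
python3 -m inch '[0,0,5,0,0,0,0,0,0,20,0,0,0,0,0,0,45,0,0,0,0,0,0,70,0,0,0,0,0,0,90,0,0,0,0,0,0,100,0,0,0,0,0,0,100,0,0,0,0]'
python3 -m inch '[15,-22,0,0,0,0,0,33,-48,0,0,0,0,0,52,-76,0,0,0,0,0,71,-104,0,0,0,0,0,90,-130,0,0,0,0,0,102,-147,0,0,0,0,0,106,-154,0,0,0,0,0,106,-154,0,0,0,0,0]'
python3 -m inch '[0,0,0,0,0,0,0,0,0,-25,0,0,0,0,0,0,-50,0,0,0,0,0,0,-70,0,0,0,0,0,0,-83,0,0,0,0,0,0,-87,0,0,0,0,0,0,-89,0,0,0,0,0,0,-89,0,0,0,0]'
```

```text
clock: 31.82
eef_pos: [0.4939, 0.112, 0.0816]
tool_rot: [0.147, 0.989, 0.0, 0.002]
ft_force: [-0.4, -1.9, 7.0]
grip_width: 0.0426
grasp_force: 60.5
clock: 32.4
eef_pos: [0.4938, 0.1124, 0.1824]
tool_rot: [0.147, 0.989, 0.001, 0.002]
ft_force: [0.2, 0.7, -1.5]
grip_width: 0.0427
grasp_force: 60.8
clock: 33.07
eef_pos: [0.598, -0.0437, 0.1776]
tool_rot: [0.149, 0.989, -0.0, -0.002]
ft_force: [-0.1, 0.0, 0.1]
grip_width: 0.0425
grasp_force: 60.9
clock: 33.73
eef_pos: [0.5981, -0.0411, 0.0911]
tool_rot: [0.147, 0.989, 0.0, 0.0]
ft_force: [0.4, 0.3, -1.3]
grip_width: 0.0428
grasp_force: 60.9
```

Contact is expected near z = 0.0895.

```bash
python3 -m inch '[0,0,-2,0,0,0,0,0,0,-4,0,0,0,0,0,0,-5,0,0,0,0,0,0,-5,0,0,0,0,0,0,-5,0,0,0,0]'
```

```text
clock: 34.15
eef_pos: [0.5996, -0.0419, 0.0896]
tool_rot: [0.147, 0.989, 0.001, 0.002]
ft_force: [-3.8, 1.1, 10.9]
grip_width: 0.0424
grasp_force: 61.7
```

```bash
python3 -m inch '[0,0,2,0,0,0,30,0,0,2,0,0,0,70,0,0,2,0,0,0,75,0,0,2,0,0,0,75,0,0,2,0,0,0,75,0,0,25,0,0,0,75,0,0,65,0,0,0,75,0,0,100,0,0,0,75]'
python3 -m inch '[0,0,15,0,0,0,75,-28,28,15,0,0,0,75,-56,56,15,0,0,0,75,-84,84,15,0,0,0,75,-112,111,15,0,0,0,75,-140,138,15,0,0,0,75,-165,162,15,0,0,0,75,-180,178,15,0,0,0,75]'
python3 -m inch '[0,0,0,0,0,0,75,0,0,-30,0,0,0,75,0,0,-65,0,0,0,75,0,0,-95,0,0,0,75,0,0,-120,0,0,0,75,0,0,-132,0,0,0,75,0,0,-132,0,0,0,75,0,0,-132,0,0,0,75]'
```

```text
clock: 34.82
eef_pos: [0.5973, -0.0421, 0.1857]
tool_rot: [0.147, 0.989, -0.0, -0.002]
ft_force: [1.9, -0.4, 0.7]
grip_width: 0.0641
grasp_force: 0.0
clock: 35.48
eef_pos: [0.4154, 0.1373, 0.2006]
tool_rot: [0.147, 0.989, 0.0, -0.001]
ft_force: [-0.1, 0.7, 0.6]
grip_width: 0.0639
grasp_force: 0.0
clock: 36.15
eef_pos: [0.4182, 0.1354, 0.0682]
tool_rot: [0.148, 0.989, -0.0, -0.001]
ft_force: [-0.7, 0.3, -0.5]
grip_width: 0.0641
grasp_force: 0.0
```

```bash
python3 -m inch '[0,0,0,0,0,0,30,0,0,0,0,0,0,0,0,0,0,0,0,0,0,0,0,0,0,0,0,0,0,0,0,0,0,0,0,0,0,0,0,0,0,0,0,0,0,0,0,0,0]'
python3 -m inch '[0,0,5,0,0,0,0,0,0,20,0,0,0,0,0,0,45,0,0,0,0,0,0,75,0,0,0,0,0,0,100,0,0,0,0,0,0,120,0,0,0,0,0,0,125,0,0,0,0,0,0,125,0,0,0,0]'
python3 -m inch '[20,-12,0,0,0,0,0,45,-28,0,0,0,0,0,75,-46,0,0,0,0,0,105,-64,0,0,0,0,0,132,-81,0,0,0,0,0,152,-93,0,0,0,0,0,163,-100,0,0,0,0,0,163,-100,0,0,0,0,0]'
python3 -m inch '[0,0,0,0,0,0,0,0,0,-25,0,0,0,0,0,0,-55,0,0,0,0,0,0,-80,0,0,0,0,0,0,-100,0,0,0,0,0,0,-112,0,0,0,0,0,0,-114,0,0,0,0,0,0,-114,0,0,0,0]'
```

```text
clock: 36.73
eef_pos: [0.4197, 0.1361, 0.0705]
tool_rot: [0.147, 0.989, 0.001, 0.002]
ft_force: [-0.7, -1.5, 5.2]
grip_width: 0.0347
grasp_force: 59.1
clock: 37.4
eef_pos: [0.4194, 0.1363, 0.1955]
tool_rot: [0.147, 0.989, 0.001, 0.002]
ft_force: [0.0, -0.6, -1.5]
grip_width: 0.0345
grasp_force: 59.2
clock: 38.07
eef_pos: [0.5824, 0.034, 0.1908]
tool_rot: [0.149, 0.989, -0.001, -0.001]
ft_force: [0.5, 0.1, -1.5]
grip_width: 0.0347
grasp_force: 59.2
clock: 38.73
eef_pos: [0.5791, 0.0366, 0.0789]
tool_rot: [0.147, 0.989, -0.0, -0.001]
ft_force: [0.4, -0.0, -1.6]
grip_width: 0.0343
grasp_force: 59.4
```

```bash
python3 -m inch '[0,0,-2,0,0,0,0,0,0,-4,0,0,0,0,0,0,-6,0,0,0,0,0,0,-6,0,0,0,0,0,0,-6,0,0,0,0]'
```

```text
clock: 39.15
eef_pos: [0.5819, 0.036, 0.0785]
tool_rot: [0.147, 0.989, -0.0, 0.002]
ft_force: [-7.4, -2.7, 23.2]
grip_width: 0.0342
grasp_force: 63.4
```

Contact. I'll release, rise to where the first fit was taken, and check.

```bash
python3 -m inch '[0,0,3,0,0,0,30,0,0,3,0,0,0,70,0,0,3,0,0,0,75,0,0,3,0,0,0,75,0,0,3,0,0,0,75,0,0,25,0,0,0,75,0,0,65,0,0,0,75,0,0,105,0,0,0,75]'
python3 -m inch '[0,0,35,0,0,0,85,0,0,70,0,0,0,85,-13,13,105,0,0,0,100,-25,25,105,0,0,0,100,-25,25,105,0,0,0,100,-25,25,105,0,0,0,100]'
python3 - <<'E'
from h import *
K,W=cam("wrist");im=bot.camera("wrist");print(bot.get_obs()["eef_pos"])
g={"herb_jar":(.600,-.042),"salt_shaker":(.5815,.037),"red_bottle":(.657,.0675)}
for t in g:
    r=bot.silhouettes("wrist",t); m=min(r,key=lambda q:np.hypot(*(np.array(q["uv"])-proj(K,W,(*g[t],.06)))))["mask"]
    print(t,fit(K,W,t,m,g[t],.012,(im.max(2)>45)|m))
    s=sil(K,W,t,*g[t],.012);im[s^cv2.erode(s.astype(np.uint8),np.ones((3,3))).astype(bool)]=(0,0,255)
top=bot.camera("top")
for r in bot.spot_point("top","sauce_cup")[:3]: print(r, ray(*cam("top"),r["uv"],.029))
cv2.imwrite("pics/f1.png",np.hstack([im[150:450,100:500],top[100:400,200:600]]))
E
```

```text
clock: 39.82
eef_pos: [0.5795, 0.0359, 0.1772]
tool_rot: [0.147, 0.989, -0.001, -0.003]
ft_force: [1.1, 0.5, 0.0]
grip_width: 0.0637
grasp_force: 0.0
clock: 40.32
eef_pos: [0.556, 0.0613, 0.2835]
tool_rot: [0.147, 0.989, -0.0, -0.0]
ft_force: [0.2, -0.8, 0.1]
grip_width: 0.0852
grasp_force: 0.0
[0.55598317 0.06081926 0.28258287]
herb_jar (array([ 0.59760113, -0.0425095 ]), np.float64(0.8522248243559719))
salt_shaker (array([0.57964121, 0.03589754]), np.float64(0.7750439367311072))
red_bottle (array([0.6536888 , 0.06693029]), np.float64(0.8738872403560831))
{'uv': [247.5, 199.1], 'confidence': 0.78} [0.54897788 0.3706569  0.029     ]
```

View pics/f1.png

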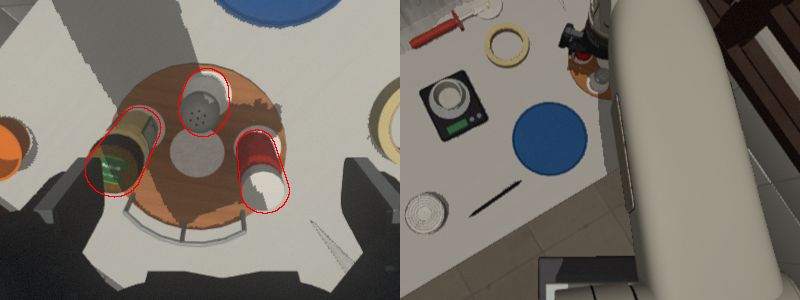

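All three condiments are back on their seats; their refitted positions are within 4 mm of the first fits. The cup is centred on the scale and the gripper is clear, so I'm handing in.

```bash
python3 -c "
from workcell import bot
print(bot.job_done())"
```

```text
the job is handed in; nothing more can be done
None
```

The job is handed in at about 40 s of 134 s: by my last camera fits, the cup stands within about 2 mm of the scale plate's centre, and the herb jar, salt shaker and red bottle are back upright within about 4 mm of where they started; the call gave no verdict.

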